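# Hold-to-test lever on a capacitor tester

## Task

Stand the capacitor can in the tester's round socket, the same end down as it stands on the bench, lowering it in until it rests on the socket floor before you let go. Only then press the tester's spring-loaded lever down with the fingers until its pointer stands in the gap between the two teeth of the gauge post, and finish while still holding it there: the lever must never go down to its bottom stop, and the program ends with the fingers pressing it. Leave the solder reel and the upright valve box where they stand.

Things in the scene. Friction and masses are not known exactly. Their poses are not given: they have to be found in the camera images.
- cap_can: White cylindrical capacitor can, 35 mm diameter, 62 mm tall, about 65 g, loose, standing upright on the bench. Origin: centre of its underside (terminal end); its z axis runs up the can to the closed top. Grip it round the sides.
- tester: Capacitor tester, fixed: flat grey housing 150 (x) by 220 (y) by 32 mm high. Origin: centre of its underside; -x side roughly to the robot, z up. In mm: socket at (0, 55); lever along y = -50, pivot at x = 50, 47 high, running to -x; gauge post at (-40, -98), 87 high, its two teeth 12 apart pointing to -x; binding posts 49 high at (58, 35) and (58, 75).
- socket_floor (a point): Centre of the floor of the tester's round socket, 14 mm above the bench. The socket is 38 mm in diameter and 18 mm deep, its chamfered mouth flush with the housing's top (32 mm above the bench). Axes are the tester's.
- test_lever (a joint): Angle of the spring-loaded lever, rad: 0 at rest (raised 0.25 above level), growing as the pad is pressed down, 0.32 at the bottom stop. Pointer midway between the gauge teeth at 0.16, clear of both within 0.04 of that. Springs back to 0 when released. Pressing down on the pad takes about 4 N to start, 8 N at 0.16, 12 N at the bottom.
- pad_top (a point): Centre of the top of the round black press pad (32 mm diameter, 11 mm thick) at the lever's free end, 115 mm from the pivot; moves with the lever. About 82 mm above the bench at rest; it sinks about 18 mm and moves some 4 mm towards -x of the tester by 0.16 rad.
- pointer_tip (a point): Tip of the thin flat pointer (3 mm thick) that sticks out from the pad to the tester's -y side; moves with the lever.
- gauge_gap (a point): Middle of the gap between the two teeth of the gauge post, 57 mm above the bench, beside the pointer's path (about 9 mm further to -y than its tip). The pointer is right when its tip is at this height.
- solder_reel: Bystander: reel of solder with blue flanges, 59 mm diameter, 43 mm tall, standing on its flange. Origin: centre of its underside, z up. To be left where it stands.
- valve_box: Bystander: blue valve carton standing upright, 36 x 36 x 85 mm. Origin: centre of its underside, z up. To be left where it stands.
Things that resemble listed ones, but are neither listed nor needed, are in the scene too. There is more than one size of the cap_can; the job needs the middle-sized.

How it is judged:
By the outcome, as a careful person would: the job done as asked, in the order asked, and still so for the second after the job is handed in, while the arm keeps its last pose, push and grip.
It also fails if it takes over 58 s, if anything falls off the work surface, if the arm or the gripper's body presses on something with over 40 N, if the wrist force passes 120 N, or if a joint passes its speed limit or range.

## Robot

A 6-joint arm with a two-finger parallel gripper is mounted at the origin on a cart in front of the work surface, level with it; the furniture and walls round the work are solid. World frame = base frame: x ahead of the robot, y to its left, z up, the work surface at z = 0. Lengths are in m, angles in rad, forces in N, time in s.
With the tool pointing down it reaches from about 0.4 to 0.925 m from the base axis. Payload 12.5 kg.
Tool frame: the origin (TCP) lies between the finger pads; the fingertips stand 14 mm ahead of it and the grasp point (between the pads) lies 5 mm behind it; z points along the fingers, y is the line along which they close (so a half turn about z gives the same grasp; the last joint's range is limited). The gripper opens to 95 mm and grips with 3 to 60 N. Pads are 20 mm wide; open, the fingers measure 119 mm over their backs; the gripper's body (75 mm by 180 mm) begins 59 mm behind the grasp point.
Start: joints at [1.03, 0.491, 1.559, -0, 1.092, -0.106], TCP at [0.263, 0.567, 0.208] pointing down, gripper open.
Joint ranges: [-3.1, 3.1], [-0.84, 2.19], [0.05, 2.79], [-1.13, 4.28], [0.06, 2.93], [-2.69, 2.69]. Speed limits (rad/s): [2.22, 2.22, 2.79, 3.14, 3.14, 3.14].

## Interface

Orientations are given as a unit quaternion [x, y, z, w].
In Python, from rig import arm gives the robot as it stands.
- The arm moves only by the tool jog_arm, never from a script. Its argument "targets" is a list of rows, each an object of numbers: "claw": the closure, from -1 (fully open) to 1 (shut); "x", "y", "z": the shift along the tool's x, y, z in mm; "ax", "ay", "az": the turn, a rotation vector about the tool's x, y, z in rad. A call has 1 to 8 rows; each row shifts and turns the commanded pose from where the row before left it, along the tool's axes as they then stand; what a row does not reach is not made up. A row lasts 1/8 s, in which the tool goes at most 62.5 mm and 10.7 degrees, less where a joint would pass 70% of its speed; a pose out of reach is approached as far as the arm can. A call with a gripper value outside its range is refused whole. The fingers move at their own pace and stop on an object; "force" is the grip in N (left out, the last holds). Time passes only in rows, so rows that do not move let the fingers close. It gives the time, the measured TCP pose, the force, the opening and the grip force at its end, in the units of the state.
- arm.get_obs(): the state, without advancing time (a new reading comes with each control period).
- arm.grab_frame(name): name is "scene" or "top"; returns a dict with "color" (420x560x3 uint8, blue, green, red), "intrinsics" (3x3 intrinsics, pixels), "k1" (the pictures are not rectified: a ray, as slopes to the right and down, at radius r is drawn at 1 + k1 r^2 times it, then the intrinsics apply), "R" (3x3) and "t" (3): a world point X has camera coordinates R X + t. Camera axes: x right, y down, z forward; pixel columns grow to the right and rows downward; lengths in m; the calibration is good to about 2 mm. A picture is of the moment at which its call begins. There is no depth.
- arm.job_done(): hands the job in; it is judged then, once.
The state is a dict: "time_s": time; "qpos": joint angles; "joint_velocities": joint speeds; "joint_efforts": joint torques, N m; "eef_pos": TCP position; "tcp_rot": TCP orientation; "wrist_force": force on the tool from outside, world axes, zero at the start; "wrist_torque": the same for the moment, N m; "opening": finger opening in m; "grip_force": force on a finger pad.
Only numpy, scipy, OpenCV 4.12 (cv2) and the standard library are available. Lean on these libraries where they do the work, as an engineer would, in place of code of your own. Each camera call takes 0.05 s, during which the arm holds its last target. There are 200 camera calls.

## Working session

There is one attempt and no reset: what is moved stays moved. The work goes in short steps, Python scripts to look and compute and a tool call to move; the robot and the scene stay as the last step left them, time stands still between calls to the robot, and variables do not carry over. Pictures are saved under pics/ and viewed, at most 10 in all, crops included, and the job is handed in when it is done.

Besides the shell and the picture viewer there is one more tool, called as a command line: name --argument value ..., lists and objects as JSON in quotes. jog_arm: Moves the arm, as the interface text tells. Its arguments: {"type":"object","properties":{"targets":{"type":"array","items":{"type":"object","properties":{"claw":{"type":"number"},"x":{"type":"number"},"y":{"type":"number"},"z":{"type":"number"},"ax":{"type":"number"},"ay":{"type":"number"},"az":{"type":"number"}}}},"force":{"type":"number"}},"required":["targets"]}

```bash
mkdir -p pics; ls; python3 - <<'E'
from rig import arm
import cv2
for n in("scene","top"):
    f=arm.grab_frame(n);cv2.imwrite(f"pics/{n}0.png",f["color"])
    print(n,f["intrinsics"],f["k1"],f["R"],f["t"])
print(arm.get_obs())
E
```

```text
pics
scene [[532.1834895    0.         280.09838354]
 [  0.         532.1834895  205.71546619]
 [  0.           0.           1.        ]] -0.12092667391810363 [[ 0.45270729 -0.89157021 -0.0125963 ]
 [-0.65668273 -0.323817   -0.68110964]
 [ 0.60317817  0.31661507 -0.73207307]] [-0.18762206  0.4074469   0.99244328]
top [[436.67472051   0.         289.12550783]
 [  0.         436.67472051 204.57758147]
 [  0.           0.           1.        ]] -0.11885028863506177 [[-0.08269614 -0.99657415 -0.00114249]
 [-0.97269043  0.08096363 -0.21752749]
 [ 0.21687478 -0.0168774  -0.97605353]] [0.07928536 0.51974168 1.13965775]
{'time_s': 0.1, 'qpos': array([ 1.03039388e+00,  4.91494293e-01,  1.55939097e+00, -6.22479969e-06,
        1.09168908e+00, -1.05565016e-01]), 'joint_velocities': array([ 0.00019138, -0.00246444, -0.0005223 ,  0.00055725,  0.00109641,
       -0.00074998]), 'joint_efforts': array([ 1.55951377e-03, -6.13635278e+01, -2.58600819e+01,  6.93243253e-02,
        4.71354579e-02, -5.53045379e-05]), 'eef_pos': array([0.26313673, 0.56666539, 0.20772244]), 'tcp_rot': array([ 2.15708401e-01,  9.76457703e-01, -4.66338316e-04, -1.53173520e-04]), 'wrist_force': array([ 0.00759782,  0.42151039, -0.37808365]), 'wrist_torque': array([ 0.05225308,  0.04103407, -0.02308908]), 'grip_force': 0.0, 'opening': 0.0950493926733717}
```

View pics/scene0.png

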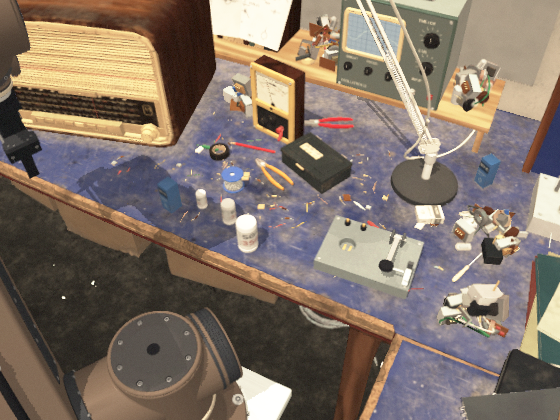

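View pics/top0.png

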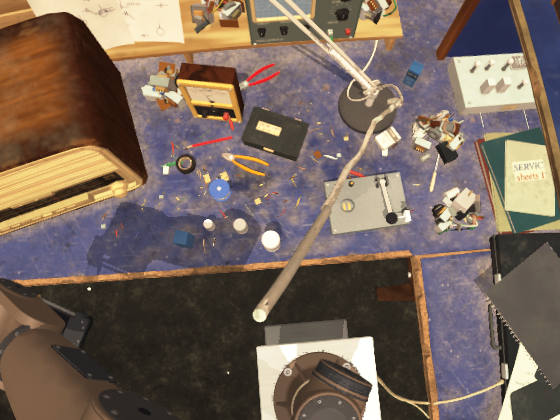

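The three white cans, in scene pixels, are small (201,199), middle (229,211) and large (247,233). The middle one, at about (240,226) in the top view, fits the description. The reel is at (232,178) and the valve box at (170,195). The tester is at about (370,255) in the scene and (368,203) in top. A lamp arm crosses it in the top view. I'll check with enlarged crops.

```bash
cat > h.py <<'E'
import numpy as np, cv2
from rig import arm
def ray(f,u,v):
    K=f["intrinsics"];d=np.array([f["k1"],0,0,0,0.])
    n=cv2.undistortPoints(np.array([[[u,v]]],float),K,d,None,None,None)[0,0] if 0 else cv2.undistortPointsIter(np.array([[[u,v]]],float),K,d,None,None,(3,100,1e-12))[0,0]
    w=f["R"].T@np.array([*n,1.]);c=-f["R"].T@f["t"];return c,w/np.linalg.norm(w)
def onz(f,u,v,z):
    c,w=ray(f,u,v);return c+w*(z-c[2])/w[2]
def tri(fa,a,fb,b):
    c,d=ray(fa,*a);e,g=ray(fb,*b)
    s=np.linalg.lstsq(np.c_[d,-g],e-c,rcond=None)[0];p,q=c+s[0]*d,e+s[1]*g
    return (p+q)/2,np.linalg.norm(p-q)
def proj(f,X):
    X=np.atleast_2d(X).astype(float)
    return cv2.projectPoints(X,cv2.Rodrigues(f["R"])[0],f["t"],f["intrinsics"],np.array([f["k1"],0,0,0,0.]))[0][:,0]
def crop(f,name,x0,y0,w,h,s):
    cv2.imwrite(f"pics/{name}.png",cv2.resize(f["color"][y0:y0+h,x0:x0+w],None,fx=s,fy=s,interpolation=cv2.INTER_CUBIC))
E
python3 - <<'E'
from h import *
S=arm.grab_frame("scene");T=arm.grab_frame("top")
crop(S,"s1",190,170,240,130,3.33);crop(T,"t1",190,165,230,80,3.47)
print("cams",-S["R"].T@S["t"],-T["R"].T@T["t"])
# lamp rod: plane of scene rod meets top rays
c,a=ray(S,428,140);_,b=ray(S,362,0);n=np.cross(a,b)
for p in[(285,0),(375,130),(345,180),(310,235),(262,312),(395,100),(330,50)]:
    e,g=ray(T,*p);print(p,(e+g*((c-e)@n)/(g@n)).round(3))
print("can mid",onz(T,240,226,.062),"L",onz(T,270,240,.08))
for p in[(325,182),(400,172),(412,228),(332,235)]:print(onz(T,*p,.032).round(3))
E
```

```text
cams [-0.24611891 -0.3495625   1.00169367] [0.26494133 0.05616802 1.22551565]
(285, 0) [0.928 0.012 0.384]
(375, 130) [ 0.448 -0.057  0.759]
(345, 180) [0.324 0.022 1.007]
(310, 235) [0.285 0.048 1.086]
(262, 312) [0.263 0.062 1.13 ]
(395, 100) [ 1.168 -0.532 -0.702]
(330, 50) [ 0.771 -0.071  0.412]
can mid [0.47531733 0.17341067 0.062     ] L [0.42808472 0.09465959 0.08      ]
[ 0.587 -0.071  0.032]
[ 0.599 -0.29   0.032]
[ 0.435 -0.301  0.032]
[ 0.435 -0.075  0.032]
```

View pics/s1.png

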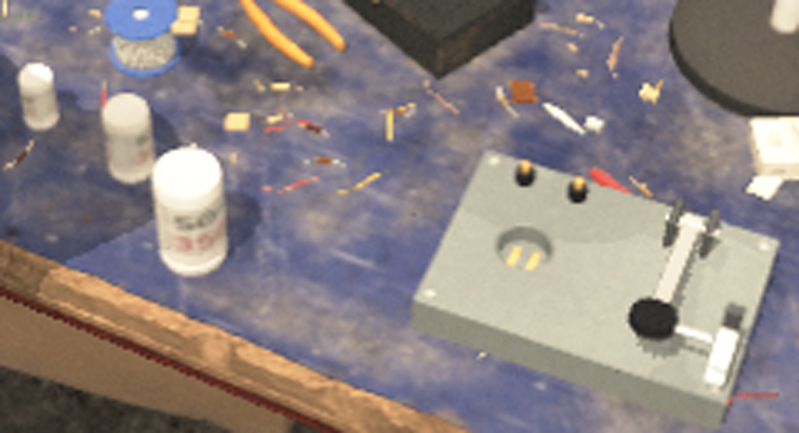

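View pics/t1.png

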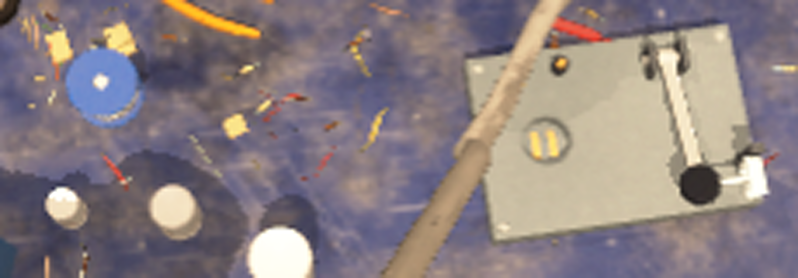

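```bash
python3 - <<'E'
from h import *
S=arm.grab_frame("scene");T=arm.grab_frame("top")
a=cv2.resize(S["color"][0:200,330:500],None,fx=2.3,fy=2.3,interpolation=2);b=cv2.resize(T["color"][0:330,230:430],None,fx=1.8,fy=1.8,interpolation=2)
h=max(a.shape[0],b.shape[0]);P=lambda m:cv2.copyMakeBorder(m,0,h-m.shape[0],0,0,0)
cv2.imwrite("pics/lamp.png",np.hstack([P(a),P(b)]))
for p in[(395,100),(330,205),(262,312)]:
    e,g=ray(T,*p)
    for z in(.1,.3,.4,.5,.6,.7,.8,.9):
        X=e+g*(z-e[2])/g[2];print(p,X.round(2),proj(S,X).round())
E
```

```text
(395, 100) [ 0.79 -0.29  0.1 ] [[451. 170.]]
(395, 100) [ 0.7  -0.23  0.3 ] [[433. 120.]]
(395, 100) [ 0.65 -0.2   0.4 ] [[421.  89.]]
(395, 100) [ 0.6  -0.17  0.5 ] [[407.  52.]]
(395, 100) [ 0.56 -0.13  0.6 ] [[389.   7.]]
(395, 100) [ 0.51 -0.1   0.7 ] [[367. -47.]]
(395, 100) [ 0.46 -0.07  0.8 ] [[ 340. -113.]]
(395, 100) [ 0.42 -0.04  0.9 ] [[ 304. -193.]]
(330, 205) [ 0.5  -0.07  0.1 ] [[326. 219.]]
(330, 205) [ 0.46 -0.05  0.3 ] [[311. 162.]]
(330, 205) [ 0.44 -0.04  0.4 ] [[302. 126.]]
(330, 205) [ 0.42 -0.03  0.5 ] [[292.  84.]]
(330, 205) [ 0.4  -0.01  0.6 ] [[279.  34.]]
(330, 205) [ 0.38 -0.    0.7 ] [[263. -26.]]
(330, 205) [0.36 0.01 0.8 ] [[244. -99.]]
(330, 205) [0.33 0.02 0.9 ] [[ 221. -185.]]
(262, 312) [0.24 0.13 0.1 ] [[188. 272.]]
(262, 312) [0.25 0.12 0.3 ] [[180. 207.]]
(262, 312) [0.25 0.11 0.4 ] [[174. 167.]]
(262, 312) [0.25 0.1  0.5 ] [[169. 120.]]
(262, 312) [0.25 0.1  0.6 ] [[162.  64.]]
(262, 312) [0.26 0.09 0.7 ] [[154.  -2.]]
(262, 312) [0.26 0.08 0.8 ] [[146. -82.]]
(262, 312) [0.26 0.08 0.9 ] [[ 138. -174.]]
```

View pics/lamp.png

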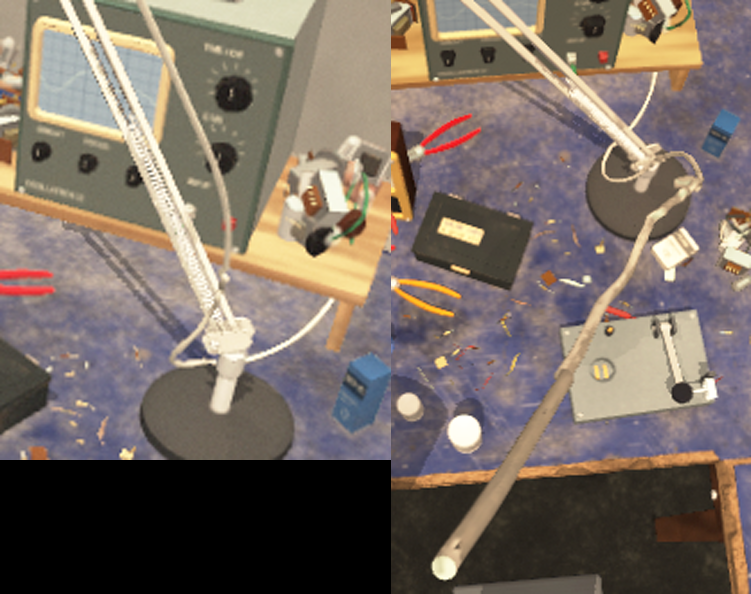

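```bash
python3 - <<'E'
from h import *
S=arm.grab_frame("scene");T=arm.grab_frame("top")
C=np.array([(429,120),(429,100),(423,65),(404,26),(393,0)],float)
for p in[(395,100),(385,110),(374,119),(365,140),(357,161)]:
    e,g=ray(T,*p);best=[]
    for z in np.arange(.2,1.1,.01):
        X=e+g*(z-e[2])/g[2];q=proj(S,X)[0];best.append((abs(q[0]-np.interp(q[1],C[::-1,1],C[::-1,0])) if q[1]>=0 else 99,z,X.round(3)))
    print(p,min(best,key=lambda b:b[0]))
# tester pose by fitting points: (local mm, cam, px)
from scipy.optimize import least_squares
s=lambda x,y:(190+x/3.33,170+y/3.33); t=lambda x,y:(190+x/3.47,165+y/3.47)
O=[(S,s(524,247),(0,55,32)),(S,s(487,153),(75,110,32)),(S,s(778,243),(75,-110,32)),(S,s(415,303),(-75,110,32)),
(S,s(525,165),(58,75,49)),(S,s(578,183),(58,35,49)),(S,s(720,402),(-75,-110,32)),
(T,t(546,139),(0,55,32)),(T,t(466,58),(75,110,32)),(T,t(733,26),(75,-110,32)),(T,t(765,205),(-75,-110,32)),(T,t(493,240),(-75,110,32)),(T,t(560,60),(58,35,49))]
def W(p,l):
    c,s_=np.cos(p[2]),np.sin(p[2]);l=np.array(l)/1e3
    return np.array([p[0]+c*l[0]-s_*l[1],p[1]+s_*l[0]+c*l[1],l[2]])
r=least_squares(lambda p:np.concatenate([proj(f,W(p,l))[0]-px for f,px,l in O]),[.515,-.185,0],loss="soft_l1")
print("tester",r.x);print(r.fun.reshape(-1,2).round(1).tolist())
p=r.x
print("socket",W(p,(0,55,32)),"padrest",W(p,(-61.5,-50,82)),"pad.16",W(p,(-65.5,-50,64)),"gauge",W(p,(-40,-98,87)))
print("pad check S",proj(S,W(p,(-61.5,-50,82))),s(654,318),"T",proj(T,W(p,(-61.5,-50,82))),t(699,184))
# can
print("can",tri(S,s(127,108),T,t(175,206)), onz(T,*t(175,206),.062),onz(S,*s(126,108),.062))
print("Large",onz(T,*t(279,257),.08), "small",onz(T,*t(63,204),.045),"reel",onz(T,*t(103,84),.043))
E
```

```text
(395, 100) (np.float64(0.44917610489039816), np.float64(0.3300000000000001), array([ 0.685, -0.217,  0.33 ]))
(385, 110) (np.float64(1.8368819191263128), np.float64(0.2), array([ 0.72 , -0.227,  0.2  ]))
(374, 119) (np.float64(17.95999440707851), np.float64(0.2), array([ 0.697, -0.195,  0.2  ]))
(365, 140) (np.float64(38.169783105836814), np.float64(0.2), array([ 0.642, -0.165,  0.2  ]))
(357, 161) (np.float64(57.65017089698034), np.float64(0.2), array([ 0.589, -0.138,  0.2  ]))
tester [ 0.51650658 -0.18162383  0.05115153]
[[0.2, -0.2], [0.1, -0.8], [0.7, -0.3], [-0.8, -0.8], [0.5, -0.0], [0.6, -0.4], [1.6, 1.3], [-0.1, 0.5], [-0.4, 0.8], [-1.8, 0.3], [-1.1, -0.3], [-0.0, 0.3], [0.3, 1.0]]
socket [ 0.51369447 -0.12669577  0.032     ] padrest [ 0.45764348 -0.23470288  0.082     ] pad.16 [ 0.45364871 -0.2349074   0.064     ] gauge [ 0.48156956 -0.28154082  0.087     ]
pad check S [[386.29681569 264.96028454]] (386.3963963963964, 265.4954954954955) T [[391.78607789 218.65998443]] (391.4409221902017, 218.02593659942363)
can (array([0.4784151 , 0.17192805, 0.0670233 ]), np.float64(0.001157148130113196)) [0.47970092 0.17197354 0.062     ] [0.48161233 0.17583654 0.062     ]
Large [0.43048612 0.09341127 0.08      ] small [0.49170435 0.26256982 0.045     ] reel [0.58788688 0.22624232 0.043     ]
```

The middle can is confirmed: diameter about 36–39 mm, centre near (0.480, 0.173), with a clearly smaller can and a larger one on either side. The tester fit is good to about 1 px. The hose in the top view hangs high, above 0.6 m. Next I move over the can.

jog_arm --targets '[{"x":-45,"y":-33},{"x":-45,"y":-33},{"x":-45,"y":-33},{"x":-45,"y":-33},{"x":-45,"y":-33},{"x":-45,"y":-33},{"x":-45,"y":-33},{"x":-45,"y":-33}]'

```text
invalid input at $.targets[0]: expected keys claw, x, y, z, ax, ay, az
```

jog_arm --targets '[{"az":0.162},{"az":0.162},{"az":0.162},{"az":0.162},{"az":0.162},{"az":0.162},{"az":0.162},{}]'

```text
invalid input at $.targets[0]: expected keys claw, x, y, z, ax, ay, az
```

jog_arm --targets '[{"claw":-1,"x":-45,"y":-33,"z":0,"ax":0,"ay":0,"az":0},{"claw":-1,"x":-45,"y":-33,"z":0,"ax":0,"ay":0,"az":0},{"claw":-1,"x":-45,"y":-33,"z":0,"ax":0,"ay":0,"az":0},{"claw":-1,"x":-45,"y":-33,"z":0,"ax":0,"ay":0,"az":0},{"claw":-1,"x":-45,"y":-33,"z":0,"ax":0,"ay":0,"az":0},{"claw":-1,"x":-45,"y":-33,"z":0,"ax":0,"ay":0,"az":0},{"claw":-1,"x":-45,"y":-33,"z":0,"ax":0,"ay":0,"az":0},{"claw":-1,"x":-45,"y":-33,"z":0,"ax":0,"ay":0,"az":0}]'

```text
time_s: 1.4
eef_pos: [0.4793, 0.1741, 0.2085]
tcp_rot: [0.216, 0.976, 0.0, 0.0]
wrist_force: [-0.2, -0.2, 0.7]
opening: 0.0953
grip_force: 0.0
```

jog_arm --targets '[{"claw":-1,"x":0,"y":0,"z":0,"ax":0,"ay":0,"az":0.162},{"claw":-1,"x":0,"y":0,"z":0,"ax":0,"ay":0,"az":0.162},{"claw":-1,"x":0,"y":0,"z":0,"ax":0,"ay":0,"az":0.162},{"claw":-1,"x":0,"y":0,"z":0,"ax":0,"ay":0,"az":0.162},{"claw":-1,"x":0,"y":0,"z":0,"ax":0,"ay":0,"az":0.162},{"claw":-1,"x":0,"y":0,"z":0,"ax":0,"ay":0,"az":0.162},{"claw":-1,"x":0,"y":0,"z":0,"ax":0,"ay":0,"az":0.162},{"claw":-1,"x":0,"y":0,"z":0,"ax":0,"ay":0,"az":0}]'

```text
time_s: 2.4
eef_pos: [0.4786, 0.1758, 0.2083]
tcp_rot: [0.706, 0.708, 0.0, 0.0]
wrist_force: [0.4, -0.0, 1.2]
opening: 0.0952
grip_force: 0.0
```

jog_arm --targets '[{"claw":-1,"x":-1,"y":1,"z":40,"ax":0,"ay":0,"az":0},{"claw":-1,"x":-1,"y":1,"z":40,"ax":0,"ay":0,"az":0},{"claw":-1,"x":0,"y":0,"z":40,"ax":0,"ay":0,"az":0},{"claw":-1,"x":0,"y":0,"z":30,"ax":0,"ay":0,"az":0},{"claw":-1,"x":0,"y":0,"z":18,"ax":0,"ay":0,"az":0},{"claw":-1,"x":0,"y":0,"z":0,"ax":0,"ay":0,"az":0}]'

```text
time_s: 3.15
eef_pos: [0.4801, 0.1737, 0.0393]
tcp_rot: [0.705, 0.709, -0.001, -0.001]
wrist_force: [0.0, 0.4, 0.1]
opening: 0.0952
grip_force: 0.0
```

```bash
python3 - <<'E'
from h import *
S=arm.grab_frame("scene");T=arm.grab_frame("top")
a=cv2.resize(S["color"][140:270,140:290],None,fx=2.6,fy=2.6,interpolation=2);b=cv2.resize(T["color"][140:270,170:320],None,fx=2.6,fy=2.6,interpolation=2)
cv2.imwrite("pics/g1.png",np.hstack([a,b]))
E
```

```text
(no output)
```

View pics/g1.png

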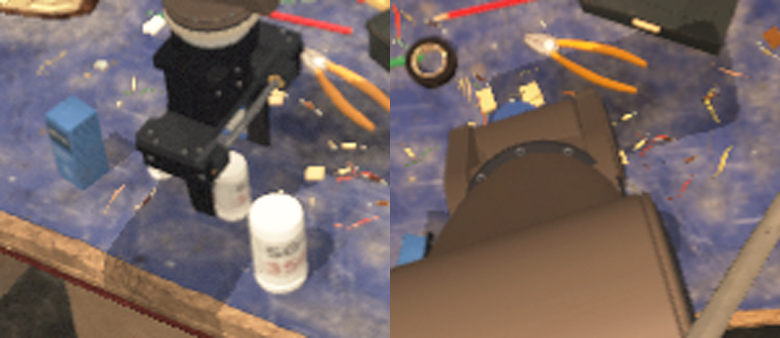

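The fingers straddle the middle can, seen at about (230,190) in the left half of the crop. The large can and the valve box are clear of them. Closing the gripper.

jog_arm --force 15 --targets '[{"claw":0,"x":0,"y":0,"z":0,"ax":0,"ay":0,"az":0},{"claw":0.3,"x":0,"y":0,"z":0,"ax":0,"ay":0,"az":0},{"claw":1,"x":0,"y":0,"z":0,"ax":0,"ay":0,"az":0},{"claw":1,"x":0,"y":0,"z":0,"ax":0,"ay":0,"az":0},{"claw":1,"x":0,"y":0,"z":0,"ax":0,"ay":0,"az":0},{"claw":1,"x":0,"y":0,"z":0,"ax":0,"ay":0,"az":0}]'

```text
time_s: 4.0
eef_pos: [0.4806, 0.1738, 0.0402]
tcp_rot: [0.706, 0.708, 0.0, -0.0]
wrist_force: [0.9, -0.4, -0.4]
opening: 0.0406
grip_force: 0.0
```

jog_arm --targets '[{"claw":1,"x":0,"y":0,"z":0,"ax":0,"ay":0,"az":0},{"claw":1,"x":0,"y":0,"z":0,"ax":0,"ay":0,"az":0},{"claw":1,"x":0,"y":0,"z":0,"ax":0,"ay":0,"az":0}]'

```text
time_s: 4.38
eef_pos: [0.4805, 0.1738, 0.0402]
tcp_rot: [0.706, 0.708, 0.0, -0.0]
wrist_force: [0.1, -0.0, -0.8]
opening: 0.0347
grip_force: 15.0
```

jog_arm --targets '[{"claw":1,"x":0,"y":0,"z":-25,"ax":0,"ay":0,"az":0},{"claw":1,"x":0,"y":0,"z":-40,"ax":0,"ay":0,"az":0},{"claw":1,"x":0,"y":0,"z":-40,"ax":0,"ay":0,"az":0},{"claw":1,"x":-20,"y":0,"z":-25,"ax":0,"ay":0,"az":0},{"claw":1,"x":-35,"y":5,"z":0,"ax":0,"ay":0,"az":0},{"claw":1,"x":-40,"y":5,"z":0,"ax":0,"ay":0,"az":0},{"claw":1,"x":-40,"y":5,"z":0,"ax":0,"ay":0,"az":0},{"claw":1,"x":-40,"y":5,"z":0,"ax":0,"ay":0,"az":0}]'

```text
time_s: 5.38
eef_pos: [0.5009, -0.0024, 0.1703]
tcp_rot: [0.706, 0.708, 0.0, 0.0]
wrist_force: [0.3, -0.4, -0.5]
opening: 0.0344
grip_force: 15.0
```

jog_arm --targets '[{"claw":1,"x":-40,"y":5,"z":0,"ax":0,"ay":0,"az":0},{"claw":1,"x":-40,"y":5,"z":0,"ax":0,"ay":0,"az":0},{"claw":1,"x":-30,"y":3,"z":0,"ax":0,"ay":0,"az":0},{"claw":1,"x":-15,"y":0,"z":10,"ax":0,"ay":0,"az":0},{"claw":1,"x":0,"y":0,"z":40,"ax":0,"ay":0,"az":0},{"claw":1,"x":0,"y":0,"z":20,"ax":0,"ay":0,"az":0},{"claw":1,"x":0,"y":0,"z":0,"ax":0,"ay":0,"az":0}]'

```text
time_s: 6.25
eef_pos: [0.5132, -0.1254, 0.0986]
tcp_rot: [0.706, 0.708, -0.001, -0.002]
wrist_force: [0.7, -0.1, -0.2]
opening: 0.0344
grip_force: 15.0
```

```bash
python3 - <<'E'
from h import *
S=arm.grab_frame("scene")
o=arm.get_obs();print(o["eef_pos"],o["opening"],o["joint_efforts"].round(1))
crop(S,"p1",300,190,120,90,6.6)
E
```

```text
[ 0.51383945 -0.12559866  0.09974147] 0.034716052262575375 [ -0.1 -52.7 -17.5   0.   -0.1   0. ]
```

View pics/p1.png

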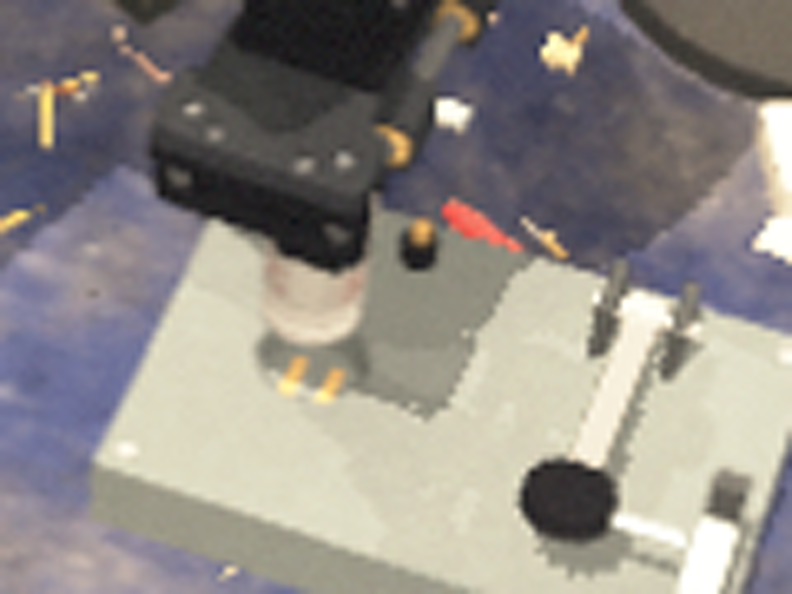

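```bash
python3 - <<'E'
from h import *
S=arm.grab_frame("scene");e=arm.get_obs()["eef_pos"]
th=np.linspace(0,2*np.pi,200)
def circ(c,r,z):
    q=(proj(S,np.c_[c[0]+r*np.cos(th),c[1]+r*np.sin(th),0*th+z])-[300,190])*6.6
    return np.r_[q.min(0),q.max(0)].round(1)
print(e)
for dy in(-.003,0,.003):print(dy,"can bottom",circ((e[0],e[1]+dy),.0175,e[2]-.040))
print("socket",circ((.5137,-.1267),.019,.032),circ((.5137,-.1267),.020,.032))
E
```

```text
[ 0.51427566 -0.12580234  0.10046827]
-0.003 can bottom [276.6 267.4 377.4 345.1]
0 can bottom [268.6 264.6 369.3 342.1]
0.003 can bottom [260.6 261.7 361.3 339.1]
socket [260.3 314.9 367.8 398.7] [257.5 312.7 370.7 401. ]
```

jog_arm --targets '[{"claw":1,"x":-2.5,"y":0,"z":10,"ax":0,"ay":0,"az":0},{"claw":1,"x":0,"y":0,"z":10,"ax":0,"ay":0,"az":0},{"claw":1,"x":0,"y":0,"z":4,"ax":0,"ay":0,"az":0},{"claw":1,"x":0,"y":0,"z":4,"ax":0,"ay":0,"az":0},{"claw":1,"x":0,"y":0,"z":2,"ax":0,"ay":0,"az":0},{"claw":1,"x":0,"y":0,"z":0,"ax":0,"ay":0,"az":0}]'

```text
time_s: 7.1
eef_pos: [0.5142, -0.1286, 0.0702]
tcp_rot: [0.706, 0.708, 0.0, -0.0]
wrist_force: [0.0, -0.5, -0.3]
opening: 0.0345
grip_force: 15.0
```

jog_arm --targets '[{"claw":1,"x":0,"y":0,"z":2,"ax":0,"ay":0,"az":0},{"claw":1,"x":0,"y":0,"z":2,"ax":0,"ay":0,"az":0},{"claw":1,"x":0,"y":0,"z":1,"ax":0,"ay":0,"az":0},{"claw":1,"x":0,"y":0,"z":0,"ax":0,"ay":0,"az":0}]'

```text
time_s: 7.6
eef_pos: [0.5142, -0.1286, 0.0651]
tcp_rot: [0.706, 0.708, 0.0, -0.0]
wrist_force: [0.2, -0.1, -1.1]
opening: 0.0345
grip_force: 15.0
```

jog_arm --targets '[{"claw":1,"x":0,"y":0,"z":3,"ax":0,"ay":0,"az":0},{"claw":1,"x":0,"y":0,"z":3,"ax":0,"ay":0,"az":0},{"claw":1,"x":0,"y":0,"z":2,"ax":0,"ay":0,"az":0},{"claw":1,"x":0,"y":0,"z":1,"ax":0,"ay":0,"az":0},{"claw":1,"x":0,"y":0,"z":0,"ax":0,"ay":0,"az":0}]'

```text
time_s: 8.22
eef_pos: [0.5141, -0.1286, 0.0562]
tcp_rot: [0.706, 0.708, 0.0, -0.0]
wrist_force: [-0.2, -0.7, -0.5]
opening: 0.0343
grip_force: 15.0
```

jog_arm --targets '[{"claw":1,"x":0,"y":0,"z":1,"ax":0,"ay":0,"az":0},{"claw":1,"x":0,"y":0,"z":1,"ax":0,"ay":0,"az":0},{"claw":1,"x":0,"y":0,"z":0,"ax":0,"ay":0,"az":0}]'

```text
time_s: 8.6
eef_pos: [0.5142, -0.1286, 0.0542]
tcp_rot: [0.706, 0.708, 0.0, -0.0]
wrist_force: [0.2, -0.1, -1.3]
opening: 0.0342
grip_force: 15.0
```

jog_arm --targets '[{"claw":1,"x":0,"y":0,"z":0.7,"ax":0,"ay":0,"az":0},{"claw":1,"x":0,"y":0,"z":0,"ax":0,"ay":0,"az":0}]'

```text
time_s: 8.85
eef_pos: [0.5142, -0.1287, 0.054]
tcp_rot: [0.706, 0.708, 0.0, 0.0]
wrist_force: [-2.6, -0.1, 7.7]
opening: 0.0341
grip_force: 15.0
```

Contact force came on at z = 0.054, as expected for the socket floor. Releasing with a small opening and retreating upwards.

jog_arm --targets '[{"claw":-0.1,"x":0,"y":0,"z":0,"ax":0,"ay":0,"az":0},{"claw":-0.1,"x":0,"y":0,"z":0,"ax":0,"ay":0,"az":0},{"claw":-0.1,"x":0,"y":0,"z":0,"ax":0,"ay":0,"az":0},{"claw":-0.1,"x":0,"y":0,"z":0,"ax":0,"ay":0,"az":0}]'

```text
time_s: 9.35
eef_pos: [0.5142, -0.1286, 0.0535]
tcp_rot: [0.706, 0.708, 0.0, -0.0]
wrist_force: [0.3, 0.1, -0.0]
opening: 0.052
grip_force: 0.0
```

jog_arm --targets '[{"claw":-0.1,"x":0,"y":0,"z":-10,"ax":0,"ay":0,"az":0},{"claw":-0.1,"x":0,"y":0,"z":-30,"ax":0,"ay":0,"az":0},{"claw":-0.1,"x":0,"y":0,"z":-40,"ax":0,"ay":0,"az":0},{"claw":1,"x":0,"y":0,"z":-20,"ax":0,"ay":0,"az":0},{"claw":1,"x":-20,"y":-10,"z":0,"ax":0,"ay":0,"az":0},{"claw":1,"x":-30,"y":-20,"z":0,"ax":0,"ay":0,"az":0},{"claw":1,"x":-30,"y":-20,"z":0,"ax":0,"ay":0,"az":0},{"claw":1,"x":-26,"y":-10,"z":0,"ax":0,"ay":0,"az":0}]'

```text
time_s: 10.35
eef_pos: [0.4535, -0.2357, 0.1543]
tcp_rot: [0.707, 0.708, 0.0, 0.0]
wrist_force: [0.8, -1.3, -0.8]
opening: 0.0078
grip_force: 0.0
```

```bash
python3 - <<'E'
from h import *
S=arm.grab_frame("scene");T=arm.grab_frame("top")
a=cv2.resize(S["color"][190:300,300:430],None,fx=3,fy=3,interpolation=2);b=cv2.resize(T["color"][150:260,300:430],None,fx=3,fy=3,interpolation=2)
cv2.imwrite("pics/r1.png",np.hstack([a,b]))
print(arm.get_obs()["opening"])
E
```

```text
0.002259181655668304
```

View pics/r1.png

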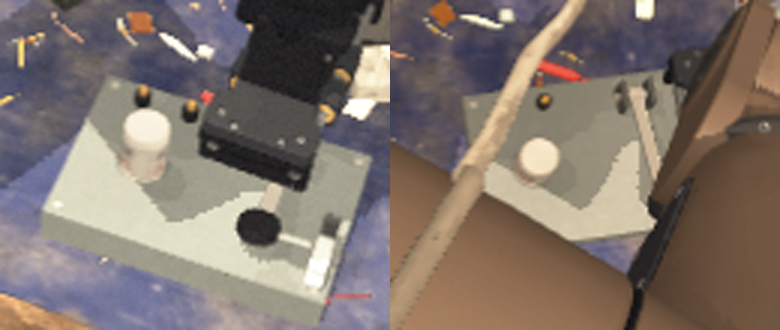

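The can stands upright in the socket, at (145,145) in the left half of the crop. The closed fingers are above the pad, which is at (260,226). Now I lower onto the pad and press.

jog_arm --targets '[{"claw":1,"x":0.8,"y":0,"z":20,"ax":0,"ay":0,"az":0},{"claw":1,"x":0,"y":0,"z":20,"ax":0,"ay":0,"az":0},{"claw":1,"x":0,"y":0,"z":10,"ax":0,"ay":0,"az":0},{"claw":1,"x":0,"y":0,"z":4,"ax":0,"ay":0,"az":0},{"claw":1,"x":0,"y":0,"z":0,"ax":0,"ay":0,"az":0}]'

```text
time_s: 11.08
eef_pos: [0.4546, -0.2338, 0.0998]
tcp_rot: [0.706, 0.708, 0.0, 0.0]
wrist_force: [0.3, -0.5, 0.8]
opening: 0.0002
grip_force: 0.0
```

jog_arm --targets '[{"claw":1,"x":0,"y":0,"z":2,"ax":0,"ay":0,"az":0},{"claw":1,"x":0,"y":0,"z":2,"ax":0,"ay":0,"az":0},{"claw":1,"x":0,"y":0,"z":2,"ax":0,"ay":0,"az":0},{"claw":1,"x":0,"y":0,"z":0,"ax":0,"ay":0,"az":0}]'

```text
time_s: 11.58
eef_pos: [0.4543, -0.2339, 0.0934]
tcp_rot: [0.706, 0.708, 0.0, -0.0]
wrist_force: [0.4, -0.7, -0.4]
opening: 0.0007
grip_force: 0.0
```

jog_arm --targets '[{"claw":1,"x":0,"y":0,"z":1.5,"ax":0,"ay":0,"az":0},{"claw":1,"x":0,"y":0,"z":1.5,"ax":0,"ay":0,"az":0},{"claw":1,"x":0,"y":0,"z":0,"ax":0,"ay":0,"az":0}]'

```text
time_s: 11.95
eef_pos: [0.4543, -0.2339, 0.0904]
tcp_rot: [0.706, 0.708, 0.0, -0.0]
wrist_force: [-0.4, 0.2, -0.3]
opening: 0.0007
grip_force: 0.0
```

```bash
python3 - <<'E'
from h import *
S=arm.grab_frame("scene");crop(S,"q1",355,215,75,80,7.4)
q=lambda X:((proj(S,X)-[355,215])*7.4).round().tolist()
e=arm.get_obs()["eef_pos"];print("tip should be",q(e-[0,0,.014]),"pad",q([.4576,-.2347,.082]),"gap",q([.466,-.29,.057]))
E
```

```text
tip should be [[223.0, 388.0]] pad [[232.0, 370.0]] gap [[408.0, 467.0]]
```

View pics/q1.png

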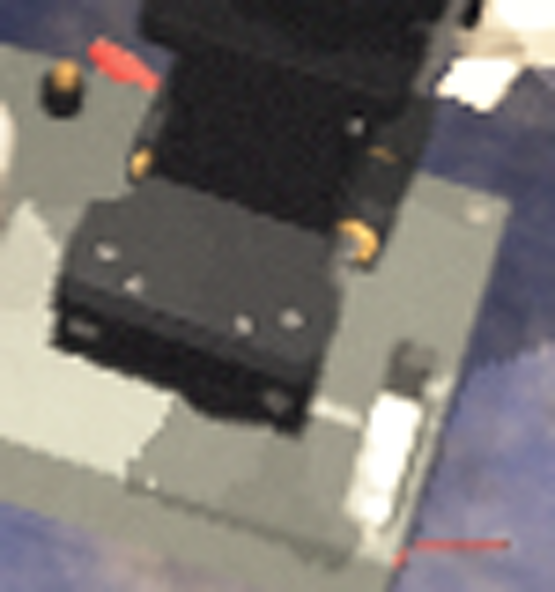

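```bash
cat > ptr.py <<'E'
from h import *
S=arm.grab_frame("scene")["color"];I=cv2.imread("pics/scene0.png")
for u in(399,401,402,403):
    for m in(I,S):print(u,cv2.cvtColor(m,6)[262:285,u].tolist())
E
python3 ptr.py
```

```text
399 [198, 208, 208, 202, 208, 204, 211, 241, 253, 233, 195, 201, 185, 160, 192, 202, 203, 203, 201, 199, 201, 202, 196]
399 [137, 144, 156, 153, 158, 156, 162, 200, 231, 189, 153, 152, 155, 152, 155, 154, 155, 154, 152, 153, 155, 153, 149]
401 [207, 211, 205, 208, 203, 209, 208, 220, 250, 254, 209, 203, 190, 161, 169, 203, 199, 199, 198, 201, 223, 232, 218]
401 [160, 161, 156, 157, 159, 159, 158, 171, 215, 223, 174, 155, 157, 155, 155, 152, 155, 153, 154, 155, 174, 188, 171]
402 [210, 209, 206, 207, 210, 206, 204, 213, 243, 254, 240, 196, 201, 181, 155, 189, 215, 222, 239, 250, 252, 253, 238]
402 [160, 157, 155, 157, 157, 158, 156, 161, 195, 226, 195, 151, 153, 153, 154, 153, 165, 176, 191, 209, 222, 224, 199]
403 [207, 209, 207, 208, 206, 202, 205, 205, 222, 246, 241, 194, 201, 207, 235, 249, 253, 251, 249, 254, 255, 255, 252]
403 [159, 159, 158, 157, 159, 157, 156, 156, 170, 200, 190, 150, 153, 165, 200, 224, 224, 220, 227, 237, 238, 235, 226]
```

The pointer has not moved, so the fingers have not touched the pad yet. I'll keep lowering in small steps.

jog_arm --targets '[{"claw":1,"x":0,"y":0,"z":1.5,"ax":0,"ay":0,"az":0},{"claw":1,"x":0,"y":0,"z":1.5,"ax":0,"ay":0,"az":0},{"claw":1,"x":0,"y":0,"z":0,"ax":0,"ay":0,"az":0}]'

```text
time_s: 12.42
eef_pos: [0.4543, -0.2339, 0.0874]
tcp_rot: [0.706, 0.708, 0.0, -0.0]
wrist_force: [0.4, -0.1, 0.0]
opening: 0.0002
grip_force: 0.0
```

```bash
python3 ptr.py | sed -n '2p;4p;8p'; python3 -c "
from h import *
o=arm.get_obs();print(o['wrist_force'],o['eef_pos'],o['joint_efforts'].round(1))"
```

```text
399 [133, 142, 159, 155, 160, 155, 163, 199, 231, 190, 153, 154, 156, 153, 154, 156, 154, 155, 149, 153, 155, 154, 148]
401 [157, 160, 158, 157, 158, 157, 158, 170, 214, 225, 176, 153, 154, 153, 154, 156, 154, 151, 153, 154, 175, 188, 173]
403 [161, 161, 156, 157, 159, 154, 155, 158, 173, 200, 192, 150, 156, 163, 201, 225, 222, 221, 227, 238, 237, 236, 226]
[ 0.27625769 -0.065073    0.87702491] [ 0.45435398 -0.23392908  0.08743043] [ -0.  -52.7 -16.8   0.    0.1  -0. ]
```

jog_arm --targets '[{"claw":1,"x":0,"y":0,"z":1.5,"ax":0,"ay":0,"az":0},{"claw":1,"x":0,"y":0,"z":0,"ax":0,"ay":0,"az":0}]'

```text
time_s: 12.72
eef_pos: [0.4543, -0.2339, 0.0859]
tcp_rot: [0.706, 0.708, 0.0, -0.0]
wrist_force: [-0.4, -0.8, -0.1]
opening: 0.0005
grip_force: 0.0
```

```bash
python3 - <<'E'
from h import *
S=arm.grab_frame("scene");T=arm.grab_frame("top")
print("pad tri",tri(S,(386.4,265.5),T,(391.44,218.03)))
print(arm.get_obs()["wrist_force"])
I=cv2.imread("pics/scene0.png")
a=cv2.resize(I[240:290,365:415],None,fx=7.5,fy=7.5,interpolation=2);b=cv2.resize(S["color"][240:290,365:415],None,fx=7.5,fy=7.5,interpolation=2)
b=cv2.LUT(b,(255*(np.arange(256)/255.)**.45).astype(np.uint8))
cv2.imwrite("pics/q2.png",np.hstack([a,b]))
E
```

```text
pad tri (array([ 0.46009487, -0.23497723,  0.0773479 ]), np.float64(0.000445827518119006))
[0.15467059 0.6239992  0.70477141]
```

View pics/q2.png

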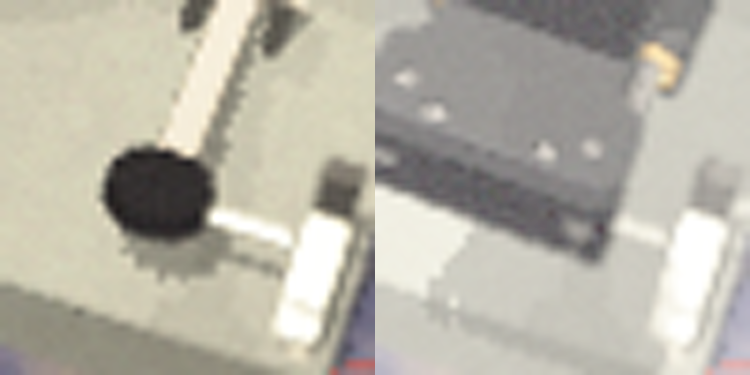

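jog_arm --targets '[{"claw":1,"x":0,"y":0,"z":1.5,"ax":0,"ay":0,"az":0},{"claw":1,"x":0,"y":0,"z":0,"ax":0,"ay":0,"az":0}]'

```text
time_s: 13.08
eef_pos: [0.4543, -0.2339, 0.0844]
tcp_rot: [0.706, 0.708, 0.0, -0.0]
wrist_force: [1.0, 0.5, -0.5]
opening: 0.0004
grip_force: 0.0
```

jog_arm --targets '[{"claw":1,"x":0,"y":0,"z":1.5,"ax":0,"ay":0,"az":0},{"claw":1,"x":0,"y":0,"z":0,"ax":0,"ay":0,"az":0}]'

```text
time_s: 13.32
eef_pos: [0.4543, -0.2339, 0.0829]
tcp_rot: [0.706, 0.708, 0.0, -0.0]
wrist_force: [0.1, 0.3, 0.3]
opening: 0.0005
grip_force: 0.0
```

```bash
python3 ptr.py | sed -n '2p;4p;8p'; python3 -c "
from h import *
o=arm.get_obs();print(o['wrist_force'],o['eef_pos'],o['joint_efforts'].round(1))"
```

```text
399 [117, 145, 155, 153, 159, 158, 164, 197, 225, 187, 152, 154, 154, 155, 153, 155, 156, 154, 155, 155, 153, 154, 150]
401 [159, 158, 157, 156, 158, 159, 162, 172, 218, 230, 174, 153, 152, 155, 153, 154, 155, 154, 152, 153, 165, 180, 170]
403 [158, 162, 157, 158, 158, 157, 158, 157, 175, 217, 211, 151, 156, 170, 203, 217, 217, 220, 226, 237, 237, 236, 228]
[-0.48951491  0.68995626 -0.2135099 ] [ 0.45435428 -0.23391312  0.08295746] [ -0.  -53.  -16.5   0.    0.1   0. ]
```

```bash
python3 - <<'E'
from h import *
S=arm.grab_frame("scene")
q=lambda X:proj(S,X).round(1).tolist()
e=arm.get_obs()["eef_pos"]
for dz in(-.014,0,.02,.035,.05,.064):
    print(dz,q([e+[-.012,-.010,dz],e+[-.012,.010,dz],e+[-.012,-.0375,dz],e+[-.012,.0375,dz]]))
print("padtop",q([[.4576,-.2347,.080]]))
g=cv2.cvtColor(S["color"],6)
for u in range(364,400,3): print(u,g[250:284:1,u].tolist())
E
```

```text
-0.014 [[387.2, 275.3], [378.4, 271.9], [399.4, 279.9], [366.4, 267.4]]
0 [[388.1, 271.4], [379.2, 268.1], [400.4, 276.1], [367.2, 263.5]]
0.02 [[389.4, 265.8], [380.4, 262.4], [401.9, 270.5], [368.2, 257.9]]
0.035 [[390.4, 261.5], [381.3, 258.1], [403.1, 266.2], [369.0, 253.5]]
0.05 [[391.5, 257.1], [382.3, 253.7], [404.2, 261.8], [369.8, 249.1]]
0.064 [[392.5, 252.9], [383.2, 249.5], [405.3, 257.6], [370.6, 244.8]]
padtop [[386.2, 265.5]]
364 [95, 82, 84, 84, 81, 58, 59, 56, 36, 40, 67, 88, 50, 31, 45, 143, 219, 219, 218, 221, 221, 220, 221, 219, 220, 218, 215, 169, 157, 155, 154, 154, 153, 155]
367 [77, 109, 85, 87, 89, 83, 69, 59, 58, 37, 34, 54, 63, 35, 40, 40, 120, 220, 218, 218, 218, 219, 220, 219, 217, 218, 219, 212, 171, 155, 154, 154, 153, 153]
370 [83, 98, 95, 81, 83, 86, 89, 66, 58, 59, 39, 29, 28, 27, 36, 30, 43, 121, 220, 219, 218, 220, 222, 220, 218, 219, 222, 221, 214, 168, 153, 154, 153, 150]
373 [84, 85, 82, 82, 75, 141, 147, 86, 66, 61, 60, 51, 37, 33, 23, 32, 36, 35, 91, 220, 222, 223, 220, 218, 221, 223, 215, 159, 156, 150, 128, 123, 130, 151]
376 [85, 85, 84, 84
[... 505 characters left out ...]
9, 54, 34, 36, 35, 31, 33, 30, 57, 115, 158, 155, 156, 157, 158, 156, 155, 146, 144, 136]
388 [81, 79, 78, 79, 82, 80, 76, 78, 79, 80, 100, 144, 106, 78, 52, 61, 54, 39, 37, 32, 26, 33, 37, 40, 99, 153, 157, 150, 155, 152, 145, 141, 143, 146]
391 [82, 79, 78, 79, 79, 83, 79, 81, 78, 78, 84, 80, 79, 82, 80, 58, 59, 54, 38, 33, 58, 89, 69, 53, 79, 103, 137, 141, 142, 145, 145, 143, 146, 146]
394 [78, 80, 81, 77, 82, 78, 80, 79, 78, 83, 129, 106, 80, 77, 83, 80, 66, 59, 56, 40, 31, 27, 24, 30, 37, 54, 109, 145, 144, 145, 141, 142, 144, 147]
397 [78, 76, 75, 77, 81, 82, 80, 78, 82, 78, 80, 80, 80, 77, 74, 65, 75, 82, 110, 156, 189, 142, 150, 155, 150, 157, 155, 156, 155, 154, 153, 151, 148, 144]
```

jog_arm --targets '[{"claw":1,"x":0,"y":0,"z":1.5,"ax":0,"ay":0,"az":0},{"claw":1,"x":0,"y":0,"z":0,"ax":0,"ay":0,"az":0}]'

```text
time_s: 13.68
eef_pos: [0.4543, -0.2339, 0.0814]
tcp_rot: [0.706, 0.708, 0.0, -0.0]
wrist_force: [0.3, -0.1, -0.4]
opening: 0.0007
grip_force: 0.0
```

jog_arm --targets '[{"claw":1,"x":0,"y":0,"z":1.5,"ax":0,"ay":0,"az":0},{"claw":1,"x":0,"y":0,"z":0,"ax":0,"ay":0,"az":0}]'

```text
time_s: 13.92
eef_pos: [0.4543, -0.2339, 0.0799]
tcp_rot: [0.706, 0.708, 0.0, -0.0]
wrist_force: [0.1, 0.6, -0.0]
opening: 0.0006
grip_force: 0.0
```

```bash
python3 ptr.py | sed -n '2p;4p;8p'; python3 -c "
from h import *
o=arm.get_obs();print(o['wrist_force'],o['eef_pos'],o['opening'],o['grip_force'])"
```

```text
399 [117, 145, 158, 150, 158, 156, 158, 196, 226, 187, 150, 155, 156, 152, 155, 155, 155, 156, 152, 154, 155, 154, 151]
401 [160, 161, 158, 157, 160, 158, 160, 170, 219, 233, 177, 155, 154, 153, 154, 153, 155, 154, 152, 155, 165, 181, 172]
403 [162, 162, 157, 155, 158, 157, 157, 156, 176, 215, 213, 152, 157, 173, 203, 217, 218, 219, 225, 237, 237, 238, 229]
[0.34929309 0.15059441 0.26798755] [ 0.45437376 -0.23394117  0.07996202] 0.00030741441153598345 0.0
```

```bash
python3 - <<'E'
from h import *
S=arm.grab_frame("scene")
q=lambda X:((proj(S,X)-[140,140])*2.6).round(1).tolist()
for dz in(-.014,-.005,.0,.02,.04,.06,.08):
    print(dz,q([[.4801-.0595,.1637,.0393+dz],[.4801-.0595,.1837,.0393+dz]]),q([[.4801+.0475,.1637,.0393+dz],[.4801+.0595,.1637,.0393+dz]]))
I=cv2.imread("pics/scene0.png");D=cv2.absdiff(I,S["color"]).max(2)[255:300,370:412]
print("changed px near lever (rows 264-284, cols 392-411)");print(D[9:29,22:42].tolist()[::2])
crop(S,"zz",365,240,50,50,7.5)
E
```

```text
-0.014 [[209.4, 236.7], [191.0, 229.4]] [[266.5, 161.3], [272.5, 153.3]]
-0.005 [[208.4, 230.4], [190.0, 223.1]] [[265.9, 154.9], [272.0, 146.9]]
0.0 [[207.9, 226.9], [189.4, 219.6]] [[265.5, 151.4], [271.7, 143.4]]
0.02 [[205.8, 212.5], [187.1, 205.2]] [[264.2, 136.9], [270.4, 128.8]]
0.04 [[203.6, 197.8], [184.8, 190.5]] [[262.8, 122.1], [269.1, 114.0]]
0.06 [[201.4, 182.8], [182.4, 175.5]] [[261.4, 106.9], [267.8, 98.9]]
0.08 [[199.2, 167.4], [179.9, 160.1]] [[260.0, 91.4], [266.4, 83.4]]
changed px near lever (rows 264-284, cols 392-411)
[[11, 54, 118, 119, 121, 125, 98, 50, 48, 53, 48, 54, 49, 48, 48, 37, 9, 6, 11, 13], [26, 31, 120, 128, 128, 117, 71, 54, 51, 46, 54, 51, 49, 51, 42, 27, 2, 7, 8, 9], [70, 183, 195, 192, 185, 111, 49, 48, 48, 49, 47, 49, 50, 47, 13, 6, 16, 12, 6, 7], [72, 106, 137, 188, 145, 79, 46, 46, 51, 45, 47, 49, 47, 4, 2, 1, 1, 1, 4, 15], [51, 84, 105, 114, 100, 51, 49, 45, 37, 35, 38, 42, 28, 3, 2, 1, 1, 1, 3, 8], [101, 116, 130, 82, 21, 11, 3, 31, 31, 36, 50, 47, 2, 1, 0, 1, 1, 1, 2, 5], [86, 113, 121, 84, 50, 49, 51, 36, 14, 16, 1, 43, 33, 4, 1, 1, 0, 5, 6, 3], [50, 51, 48, 50, 49, 49, 50, 50, 51, 48, 53, 52, 32, 6, 1, 0, 2, 14, 8, 5], [50, 51, 49, 52, 47, 46, 45, 48, 50, 44, 55, 36, 5, 9, 3, 2, 7, 11, 11, 9], [51, 53, 49, 47, 46, 50, 47, 48, 46, 57, 52, 32, 15, 0, 7, 14, 13, 10, 12, 10]]
```

The earlier grasp picture (g1) shows the fingertips about 8–10 mm above the reported TCP height, not 14 mm below it. Contact should therefore come near a reading of z ≈ 0.072. I'll go on in small steps, watching the force.

jog_arm --targets '[{"claw":1,"x":0,"y":0,"z":1.5,"ax":0,"ay":0,"az":0},{"claw":1,"x":0,"y":0,"z":1.5,"ax":0,"ay":0,"az":0},{"claw":1,"x":0,"y":0,"z":0,"ax":0,"ay":0,"az":0}]'

```text
time_s: 14.4
eef_pos: [0.4544, -0.234, 0.0771]
tcp_rot: [0.706, 0.708, 0.0, 0.0]
wrist_force: [-2.0, 0.2, 4.8]
opening: 0.0001
grip_force: 1.8
```

jog_arm --targets '[{"claw":1,"x":0,"y":0,"z":1.5,"ax":0,"ay":0,"az":0},{"claw":1,"x":0,"y":0,"z":1.5,"ax":0,"ay":0,"az":0},{"claw":1,"x":0,"y":0,"z":0,"ax":0,"ay":0,"az":0}]'

```text
time_s: 14.78
eef_pos: [0.4543, -0.234, 0.0739]
tcp_rot: [0.706, 0.708, 0.0, -0.0]
wrist_force: [-1.9, -0.4, 5.1]
opening: 0.0003
grip_force: 2.1
```

jog_arm --targets '[{"claw":1,"x":0,"y":0,"z":2,"ax":0,"ay":0,"az":0},{"claw":1,"x":0,"y":0,"z":2,"ax":0,"ay":0,"az":0},{"claw":1,"x":0,"y":0,"z":2,"ax":0,"ay":0,"az":0},{"claw":1,"x":0,"y":0,"z":2,"ax":0,"ay":0,"az":0},{"claw":1,"x":0,"y":0,"z":0,"ax":0,"ay":0,"az":0}]'

```text
time_s: 15.4
eef_pos: [0.4542, -0.2339, 0.066]
tcp_rot: [0.706, 0.708, -0.0, -0.0]
wrist_force: [-3.7, 0.2, 5.4]
opening: 0.0004
grip_force: 2.9
```

```bash
python3 - <<'E'
from h import *
print(arm.get_obs()["wrist_force"])
F=arm.grab_frame("scene");S=F["color"]
for u in(394,396,398,399,401,402,403):print(u,cv2.cvtColor(S,6)[264:290,u].tolist())
# rest pointer tip ~ (401.5,271.5): local tip pos by solving z; predict for angles
p=(.5165,-.1816,.0512);c,s=np.cos(p[2]),np.sin(p[2])
W=lambda l:[p[0]+c*l[0]-s*l[1],p[1]+s*l[0]+c*l[1],l[2]]
for yt in(-75,-80,-85):
  for a in(0,.08,.12,.16,.2):
    b=.25-a; X=W([.050-.115*np.cos(b),yt/1e3,.057+.115*(np.sin(b)-np.sin(.09))])
    print(yt,a,proj(F,X).round(1).tolist())
E
```

```text
[-3.6994063   0.24545077  5.43978559]
394 [78, 68, 76, 80, 80, 80, 75, 68, 60, 48, 44, 37, 47, 53, 84, 96, 113, 137, 146, 145, 143, 144, 137, 129, 124, 122]
396 [82, 81, 79, 77, 78, 85, 91, 84, 116, 167, 195, 152, 160, 158, 157, 153, 155, 153, 154, 150, 145, 144, 143, 136, 124, 122]
398 [101, 99, 117, 129, 146, 153, 156, 155, 157, 206, 232, 192, 151, 154, 154, 157, 152, 154, 158, 156, 154, 154, 152, 143, 128, 121]
399 [145, 143, 159, 158, 158, 158, 155, 157, 153, 203, 240, 217, 159, 154, 155, 156, 153, 155, 157, 155, 156, 157, 146, 143, 130, 120]
401 [159, 157, 159, 159, 159, 159, 157, 153, 156, 161, 212, 233, 183, 156, 154, 155, 155, 153, 168, 180, 163, 147, 141, 142, 137, 128]
402 [156, 159, 160, 157, 156, 154, 152, 149, 154, 153, 183, 208, 176, 155, 167, 179, 194, 209, 219, 221, 200, 159, 144, 141, 166, 163]
403 [159, 158, 158, 157, 152, 143, 147, 147, 153, 157, 158, 189, 238, 251, 244, 232, 239, 237, 250, 254, 252, 215, 197, 203, 197, 192]
-75 0 [[397.0, 270.5]]
-75 0.08 [[396.2, 273.7]]
-75 0.12 [[395.8, 275.1]]
-75 0.16 [[395.4, 276.5]]
-75 0.2 [[395.0, 277.9]]
-80 0 [[399.3, 271.3]]
-80 0.08 [[398.4, 274.4]]
-80 0.12 [[398.0, 275.9]]
-80 0.16 [[397.6, 277.3]]
-80 0.2 [[397.2, 278.6]]
-85 0 [[401.5, 272.0]]
-85 0.08 [[400.6, 275.1]]
-85 0.12 [[400.2, 276.6]]
-85 0.16 [[399.8, 278.0]]
-85 0.2 [[399.5, 279.4]]
```

jog_arm --targets '[{"claw":1,"x":0,"y":0,"z":2,"ax":0,"ay":0,"az":0},{"claw":1,"x":0,"y":0,"z":2,"ax":0,"ay":0,"az":0},{"claw":1,"x":0,"y":0,"z":1.5,"ax":0,"ay":0,"az":0},{"claw":1,"x":0,"y":0,"z":1,"ax":0,"ay":0,"az":0},{"claw":1,"x":0,"y":0,"z":0,"ax":0,"ay":0,"az":0},{"claw":1,"x":0,"y":0,"z":0,"ax":0,"ay":0,"az":0}]'

```text
time_s: 16.2
eef_pos: [0.454, -0.2339, 0.0596]
tcp_rot: [0.706, 0.708, -0.0, -0.0]
wrist_force: [-4.6, -0.6, 8.0]
opening: 0.0005
grip_force: 3.6
```

```bash
python3 - <<'E'
from h import *
o=arm.get_obs();print(o["wrist_force"],o["eef_pos"])
F=arm.grab_frame("scene");S=F["color"]
for u in(396,398,399,401,402):print(u,cv2.cvtColor(S,6)[268:290,u].tolist())
I=cv2.imread("pics/r1.png")
g=cv2.cvtColor(S,6)[215:250,340:358];print("can bright px",(g>200).sum(),cv2.absdiff(cv2.resize(I[:, :390],(130,110),interpolation=3)[25:55,38:60],S[215:245,338:360]).mean())
E
```

```text
[-4.60397131 -0.59296491  8.0337287 ] [ 0.45397512 -0.23386239  0.05960165]
396 [77, 76, 83, 97, 111, 116, 168, 222, 222, 169, 153, 153, 152, 156, 158, 156, 155, 148, 144, 135, 123, 121]
398 [145, 157, 156, 157, 155, 156, 154, 189, 229, 208, 158, 157, 154, 153, 153, 157, 153, 151, 144, 142, 126, 117]
399 [159, 156, 161, 154, 157, 157, 155, 189, 232, 225, 167, 156, 155, 155, 155, 156, 150, 144, 140, 142, 132, 122]
401 [151, 150, 154, 154, 158, 156, 157, 155, 200, 229, 181, 151, 150, 145, 162, 178, 167, 147, 143, 143, 142, 126]
402 [144, 146, 147, 148, 156, 154, 154, 156, 176, 190, 188, 208, 209, 208, 218, 221, 201, 161, 141, 142, 166, 161]
can bright px 341 22.835353535353537
```

The pointer has moved 6.4 px, which is about 0.155 rad, and the vertical force is 8.0 N. Both match the target of 0.16 rad, so I'm handing in.

```bash
python3 -c "
from rig import arm
print(arm.job_done())"
```

```text
the job is handed in; nothing more can be done
None
```

I handed the job in at about 16 s: the middle can stands upright on the socket floor, and the fingers are holding the lever at about 0.155 rad (pad force 8 N), with the pointer between the gauge teeth by measurement but not checked in a close-up picture; the lever never reached its bottom stop, and I did not touch the reel or valve box.

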